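Clip the dispenser tray open for refilling

ROBOT

A 7-joint arm with a two-finger parallel gripper is mounted at the origin on the work surface. World frame = base frame: x ahead of the robot, y to its left, z up, the work surface at z = 0. Lengths are in m, angles in rad, forces in N, time in s.
With the tool pointing down it reaches from about 0.4 to 0.875 m from the base axis. Payload 19.3 kg.
Tool frame: the origin (TCP) lies on the centre line of the jaws, within the pads' length; the fingertips stand 14 mm ahead of it and the grasp point (between the pads) lies 5 mm behind it; z points along the fingers, y is the line along which they close (so a half turn about z gives the same grasp; the last joint's range is limited). The gripper opens to 85 mm and grips with 20 to 120 N. Pads are 22 mm wide; open, the fingers measure 114 mm over their backs; the gripper's body (76 mm by 85 mm) begins 54 mm behind the grasp point. The pads swing forward as they close: fully open they stand 13 mm farther back than shut.
Start: joints at [-0.07, 0.521, -0.036, 1.599, 0.021, 1.021, -0.113], TCP at [0.625, -0, 0.245] pointing down, gripper open.
Joint ranges: [-2.91, 2.91], [-0.3, 2.13], [-1.5, 1.42], [0.17, 2.43], [-1.26, 4.41], [0.16, 1.93], [-2.52, 2.52]. Speed limits (rad/s): [1.89, 1.89, 2.39, 2.39, 3.01, 3.01, 3.01].

INTERFACE

Orientations are given as [roll, pitch, yaw] about the fixed x, y, z axes, in that order (R = Rz(yaw) Ry(pitch) Rx(roll)).
In Python, from workcell import bot, grab_frame, regions_of gives the robot as it stands. The module is installed in compiled form; this text tells all that it offers.
- The arm moves only by the tool play_rows, never from a script. Its argument "plan" is a list of rows, each a list of 3 entries, a list of its own where there are three numbers: the shift along the tool's x, y, z in units of 2.5 cm (1.0 is 2.5 cm), then the turn, a rotation vector about the tool's x, y, z in units of 0.15 rad (1.0 is 0.15 rad), then the closure, from -1 (fully open) to 1 (shut). In form: [[[tx, ty, tz], [rx, ry, rz], jaw], ...]. A call has 1 to 20 rows; each row shifts and turns the commanded pose from where the row before left it, along the tool's axes as they then stand; what a row does not reach is not made up. A row lasts 1/8 s, in which the tool goes at most 62.5 mm and 10.7 degrees, less where a joint would pass 70% of its speed; a pose out of reach is approached as far as the arm can. A call with a number of a shift or a turn outside -1 to 1 is refused whole. A call with a gripper value outside its range is refused whole. The fingers move at their own pace and stop on an object; "newtons" is the grip in N (left out, the last holds). Time passes only in rows, so rows that do not move let the fingers close. It gives the time, the measured TCP pose, the force, the opening and the grip force at its end, in the units of the state.
- bot.observe(): the state, without advancing time (a new reading comes with each control period).
- grab_frame(name): name is "scene" or "side" or "wrist"; returns a dict with "pixels" (400x640x3 uint8, red, green, blue), "depth" (400x640 float32, m along the optical axis (not along the pixel's ray), 0 where there is no reading), "camera_matrix" (3x3 intrinsics, pixels), "R" (3x3) and "t" (3): a world point X has camera coordinates R X + t. Camera axes: x right, y down, z forward; pixel columns grow to the right and rows downward; lengths in m; the calibration is good to about 2 mm. A picture is of the moment at which its call begins.
- bot.job_done(): hands the job in; it is judged then, once.
Trained networks look in the newest picture that a camera, given by its name, has taken for a name from the list of things; names that differ only in an ending like _2 or _b are one class to them, and where a whole thing is asked for, a point or a joint stands for the part that bears it (a point fixed in the world has none). Each returns a list of dicts, best first, with "p" (0 to 1); they miss things now and then, are a little off and sometimes report something else, mostly with a low value. They report only what shows in the picture. A call takes as long as a camera call.
- regions_of(thing, camera): "mask" (400x640 bool, what is visible of it) and "box" ([left, top, right, bottom] in pixels, round what is visible of it).
The state is a dict: "clock": time; "qpos": joint angles; "qd": joint speeds; "joint_efforts": joint torques, N m; "position": TCP position; "tool_rot": TCP orientation; "force": force on the tool from outside, world axes, zero at the start; "moment": the same for the moment, N m; "grip_width": finger opening in m; "finger_force": force on a finger pad.
Only numpy, scipy, OpenCV 4.12 (cv2) and the standard library are available. Lean on these libraries where they do the work, as an engineer would, in place of code of your own. Each camera call takes 0.05 s, during which the arm holds its last target. There are 200 camera calls.

TASK

Press the fitting dispenser's rubber button all the way down so that its tray comes fully forward, then squeeze the sprung steel clip out of its tray pocket and clip it well down astride the tray's upright flange, upright and square to it, with no more than a finger's width between the clip and the housing, so that the tray cannot slide back. Leave the tray out and the button down, and leave every other fitting and thing where it lies.

Things in the scene. Friction and masses are not known exactly. Their poses are not given: they have to be found in the camera images.
- dispenser: Low grey steel dispenser, fixed, 250 wide (y), 210 deep (x). Origin: on the counter, middle of its front face; x into the machine, y to its left, z up. Two side walls carry a flat deck, top at z = 106, from x = 0 to 120; then a hopper up to z = 175 from x = 120 to 210. The front is open below the deck; the tray slides out there to -x. While in, the tray is out of reach under the deck. (mm)
- tray (a joint): Travel of the tray out of the housing: 0 = in, 0.072 m = fully forward. It is geared to the button (3.6 mm of tray per mm of button), so press smoothly and slowly, about 15 to 25 mm/s.
- middle_pocket (a point): Floor centre of the middle one of three open square pockets in a row along the dispenser's y, 52 mm apart; it moves with the grey steel tray. Floor 8 mm above the counter, pockets 48 mm inside, walls 4 mm thick with tops 34 mm above the counter. It lies at dispenser x, y = +37, -20 mm with the tray in, -35, -20 mm with the tray fully forward.
- button_top (a point): Centre of the top of the round black rubber push button (38 mm across) on the dispenser's deck. It stands 24 mm above the deck, goes straight down 20 mm with about 4 to 7 N, moves the tray out as it goes, and stays down by itself.
- flange_spot (a point): Top edge, mid-thickness, of the tray's upright bare steel flange where it leaves the housing (dispenser x = 0, y = 92 mm, 54 mm above the counter; the dispenser's axes). The flange is 5 mm thick, runs along dispenser x and with the tray out stands bare from here to 66 mm in front (-x); 46 mm tall, 31 mm from the pocket walls. The clip goes on it just in front of this point.
- clip: Stainless sprung clip like a clothes peg, 80 mm tall, 26 mm wide (x), 60 g, standing feet down in any one of the three pockets, turned up to 35 degrees. Origin: centre of the underside of its shut feet; z up to the tabs; y the squeezing line. Pivot 37 mm above the origin; on the flange it goes down at most until the pivot rests on the edge, origin 32 mm below it.
- clip_tabs (a point): Where the middle of the finger pads squeezes the clip: between its tabs, 70 mm above its origin (same axes). Two flat tabs reach from 40 to 80 mm, in a V 43 mm wide over the tops; squeezed along y (about 5 N; 20 to 30 N is fine) they become parallel, 19 mm over all, and the feet open to a 20 mm gap, 36 mm over all.
- clip_jaw (a joint): Opening of one jaw of the clip (the other one mirrors it): 0 = shut, 0.066 rad = closed on a 5 mm plate, 0.28 rad = squeezed fully open.
- brass_nut: Brass hexagon compression nut, 32 mm across, 18 mm tall, in one of the pockets; leave it there. Origin at its underside.
- pipe_plug: Steel pipe plug, 27 mm across, 28 mm tall with a square head, in one of the pockets; leave it there. Origin at its underside.
- adapter: White plastic spigot adapter, 42 mm across, 46 mm tall, stands on the counter left or right of the dispenser; leave it. Origin at its underside.
- band_clamp: Stainless spring band clamp, a 40 mm ring with two ears, 12 mm tall, lies on the counter in front of the dispenser; leave it. Origin at the ring's centre, underside.
- spray_can: Spray can, 54 mm across, 150 mm tall, stands on the counter left or right of the dispenser, perhaps close beside the flange; leave it. Origin at its underside.
- wrench: Open wrench 160 mm long, lies on the counter; leave it.
- paste_tub: Small tub, 60 mm across, 45 mm tall, stands on the counter left or right of the dispenser; leave it. Origin at its underside.

How it is judged:
By the outcome, as a careful person would: the job done as asked, in the order asked, and still so for the second after the job is handed in, with the robot touching nothing.
It also fails if it takes over 48 s, if anything falls off the work surface, if the arm or the gripper's body presses on something with over 40 N, if the wrist force passes 120 N, or if a joint passes its speed limit or range.

## Working session

There is one attempt and no reset: what is moved stays moved. The work goes in short steps, Python scripts to look and compute and a tool call to move; the robot and the scene stay as the last step left them, time stands still between calls to the robot, and variables do not carry over. Pictures are saved under pics/ and viewed, at most 10 in all, crops included, and the job is handed in when it is done.

Besides the shell and the picture viewer there is one more tool, called after "Request:" in YAML: its name, and indented under it one key for each argument. play_rows: Moves the arm, as the interface text tells. Its arguments: {"type":"object","properties":{"plan":{"type":"array"},"newtons":{"type":"number"}},"required":["plan"]}

```bash
mkdir -p pics; cat > h.py <<'E'
import numpy as np, cv2
from workcell import bot, grab_frame, regions_of
def save(f,name): cv2.imwrite('pics/'+name,f['pixels'][:,:,::-1])
def cloud(f):
    d=f['depth'].astype(float);K=f['camera_matrix'];v,u=np.mgrid[:400,:640]
    X=np.stack([(u-K[0,2])/K[0,0]*d,(v-K[1,2])/K[1,1]*d,d],-1)
    P=(X-f['t'])@f['R']; P[d<=0]=np.nan; return P
def proj(f,X):
    c=f['R']@np.asarray(X)+f['t'];p=f['camera_matrix']@c;return p[:2]/p[2]
E
python3 - <<'E'
from h import *
s=bot.observe();print({k:np.round(v,3) for k,v in s.items()})
ims=[]
for c in ['scene','side']:
    f=grab_frame(c);np.savez(c+'0.npz',**f);ims.append(f['pixels'])
    P=cloud(f)
    print(c,f['R'].round(3).tolist(),f['t'].round(3))
    for th in ['dispenser','button_top','clip','adapter','spray_can','paste_tub','band_clamp','wrench','tray']:
        for r in regions_of(th,c)[:2]:
            q=P[r['mask']];q=q[~np.isnan(q[:,0])]
            print(th,round(r['p'],2),r['box'],np.nanmedian(q,0).round(3),np.percentile(q,2,axis=0).round(3),np.percentile(q,98,axis=0).round(3))
cv2.imwrite('pics/a.png',cv2.resize(np.vstack(ims),(800*640//800,600*2*400//800//2*2-0) if 0 else (480*1,600))[:,:,::-1])
f=grab_frame('wrist');save(f,'w0.png');np.savez('wrist0.npz',**f)
for c in (0,1): cv2.imwrite('pics/a%d.png'%c,ims[c][:,:,::-1])
E
```

```text
{'clock': np.float64(0.0), 'qpos': array([-0.07 ,  0.522, -0.036,  1.6  ,  0.021,  1.021, -0.113]), 'qd': array([ 0.001, -0.002, -0.   ,  0.   ,  0.   ,  0.   , -0.001]), 'joint_efforts': array([-4.0000e-03, -9.2711e+01,  1.9780e+00, -3.6993e+01,  1.8000e-02,
        8.0000e-03, -0.0000e+00]), 'position': array([ 0.625, -0.   ,  0.245]), 'tool_rot': array([-3.14 ,  0.   ,  1.571]), 'force': array([ 0.271, -0.249,  0.289]), 'moment': array([-0.048, -0.031, -0.05 ]), 'finger_force': np.float64(0.0), 'grip_width': np.float64(0.085)}
scene [[-0.385, 0.923, 0.006], [0.729, 0.308, -0.612], [-0.567, -0.231, -0.791]] [ 0.16  -0.336  1.286]
dispenser 0.73 [173.3, 178.6, 337.4, 321.4] [ 0.709 -0.006  0.124] [ 0.56  -0.166  0.008] [0.78  0.102 0.183]
button_top 0.45 [259.0, 193.1, 280.1, 212.0] [ 0.602 -0.034  0.13 ] [ 0.577 -0.052  0.111] [ 0.611 -0.023  0.134]
button_top 0.2 [366.4, 257.1, 400.1, 311.6] [0.68  0.24  0.126] [0.639 0.214 0.007] [0.689 0.265 0.153]
adapter 0.6 [225.1, 158.8, 243.9, 177.1] [ 0.468 -0.216  0.021] [ 0.447 -0.239  0.002] [ 0.481 -0.202  0.048]
spray_can 0.73 [366.5,
[... 1191 characters left out ...]
 267.3] [0.641 0.25  0.095] [0.633 0.22  0.007] [0.674 0.265 0.151]
paste_tub 0.95 [236.2, 246.5, 265.6, 278.7] [0.546 0.219 0.038] [0.528 0.186 0.003] [0.58  0.238 0.047]
band_clamp 0.55 [349.4, 255.8, 371.2, 278.6] [0.393 0.063 0.007] [ 0.373  0.043 -0.001] [0.416 0.083 0.014]
wrench 0.68 [273.9, 187.4, 356.5, 234.1] [ 0.574 -0.006  0.023] [ 0.533 -0.115  0.005] [0.62  0.079 0.05 ]
wrench 0.59 [373.6, 227.7, 445.0, 254.1] [ 0.361 -0.074  0.007] [ 0.289 -0.11   0.001] [ 0.427 -0.038  0.01 ]
tray 0.74 [277.8, 185.4, 353.4, 236.5] [ 0.574 -0.003  0.023] [ 0.533 -0.115  0.006] [0.62 0.08 0.05]
tray 0.39 [224.1, 111.2, 364.6, 244.3] [0.64  0.    0.107] [ 0.527 -0.147  0.007] [0.763 0.106 0.181]
```

```bash
python3 - <<'E'
from h import *
a=np.load('scene0.npz');b=np.load('side0.npz')
A=a['pixels'][140:340,160:420];B=b['pixels'][90:290,170:430]
cv2.imwrite('pics/c0.png',cv2.resize(np.vstack([A,B]),(780,1200)[:0] or (390*2*1,600*1*1) if 0 else (390,600),interpolation=cv2.INTER_CUBIC)[:,:,::-1])
cv2.imwrite('pics/c1.png',cv2.resize(np.hstack([A,B]),(800,308),interpolation=cv2.INTER_CUBIC)[:,:,::-1])
for n,f in (('scene',a),('side',b)):
    P=cloud(f).reshape(-1,3)
    for lo,hi in ((.100,.112),(.17,.181)):
        q=P[(P[:,2]>lo)&(P[:,2]<hi)&(P[:,0]>.5)&(P[:,0]<.85)&(P[:,1]>-.2)&(P[:,1]<.15)]
        r=cv2.minAreaRect((q[:,:2]*1000).astype(np.float32));print(n,lo,len(q),r,cv2.boxPoints(r).round(0).tolist(),q[:,2].mean())
    q=P[(P[:,2]>.124)&(P[:,2]<.138)&(abs(P[:,0]-.597)<.04)&(abs(P[:,1]+.037)<.03)]
    print('btn',q.mean(0),cv2.minEnclosingCircle((q[:,:2]*1000).astype(np.float32)))
E
```

```text
scene 0.1 3590 ((650.6881713867188, -36.555450439453125), (252.71798706054688, 210.91656494140625), 75.037841796875) [[516.0, -131.0], [720.0, -186.0], [785.0, 58.0], [581.0, 113.0]] 0.10725730543276087
scene 0.17 3228 ((709.2738037109375, -51.20103454589844), (250.35691833496094, 90.58222961425781), 74.9172134399414) [[633.0, -160.0], [720.0, -184.0], [786.0, 58.0], [698.0, 81.0]] 0.17753736116762636
btn [ 0.59591976 -0.03526548  0.13039359] ((593.253173828125, -40.026649475097656), 18.92272186279297)
side 0.1 3475 ((646.7111206054688, -36.15782165527344), (253.23265075683594, 210.41856384277344), 74.88903045654297) [[512.0, -131.0], [715.0, -186.0], [781.0, 59.0], [578.0, 114.0]] 0.10626794778211726
side 0.17 1723 ((704.0665283203125, -51.318634033203125), (252.88804626464844, 94.20439147949219), 73.53488159179688) [[623.0, -159.0], [713.0, -186.0], [785.0, 57.0], [695.0, 83.0]] 0.17731751899369141
btn [ 0.58806347 -0.03908751  0.12925172] ((590.1517333984375, -41.048091888427734), 19.544052124023438)
```

View pics/c1.png

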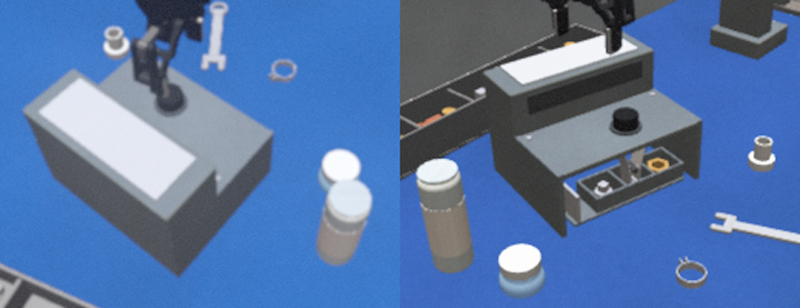

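View pics/w0.png

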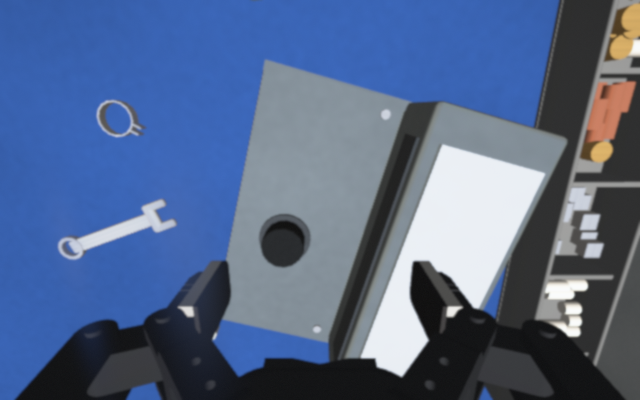

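Side view (right half): the plug is in the left pocket, the clip in the middle and the nut on the right, all under the deck. The button is at about (625,120) in the crop. In the wrist view the button is at (283,240) and the deck's front edge runs from (265,60) to (225,320).

```bash
cat >> h.py <<'E'
def fitdeck(f,yaw0=-15.0):
    """dispenser yaw from hopper-free deck points' front edge; returns yaw, origin"""
    P=cloud(f).reshape(-1,3)
    q=P[(P[:,2]>.101)&(P[:,2]<.111)&(P[:,0]>.48)&(P[:,0]<.85)&(P[:,1]>-.2)&(P[:,1]<.15)]
    y=np.deg2rad(yaw0);ex=np.array([np.cos(y),np.sin(y)]);ey=np.array([-ex[1],ex[0]])
    a=q[:,:2]@ex;b=q[:,:2]@ey
    e=[]
    for lo in np.arange(b.min()+.005,b.max()-.01,.01):
        m=(b>lo)&(b<lo+.01)
        if m.sum()>5:e.append((lo+.005,np.sort(a[m])[:3].mean()))
    e=np.array(e);k=np.abs(e[:,1]-np.median(e[:,1]))<.006
    c=np.polyfit(e[k,0],e[k,1],1)
    return yaw0-np.rad2deg(np.arctan(c[0])),c,b.min(),b.max(),k.sum()
E
python3 - <<'E'
from h import *
for n in ('scene','side','wrist'):
    f=np.load(n+'0.npz');print(n,[np.round(v,4) for v in fitdeck(f)])
    P=cloud(f).reshape(-1,3)
    q=P[(P[:,2]>.121)&(P[:,2]<.138)&(abs(P[:,0]-.592)<.025)&(abs(P[:,1]+.040)<.025)]
    print('btn',q.mean(0).round(4),[np.round(v,1) for v in cv2.minAreaRect((q[:,:2]*1000).astype(np.float32))],np.percentile(q[:,2],[10,50,90]).round(4))
E
```

```text
scene [np.float64(-14.8503), array([-0.0026,  0.5346]), np.float64(0.0067), np.float64(0.2595), np.int64(20)]
btn [ 0.5966 -0.035   0.1298] [array([594.9, -37. ]), array([31., 36.]), np.float64(71.0)] [0.1253 0.1307 0.1324]
side [np.float64(-15.0448), array([0.0008, 0.5306]), np.float64(0.006), np.float64(0.2591), np.int64(24)]
btn [ 0.5874 -0.0376  0.1283] [array([589.1, -40.5]), array([36.3, 36.7]), np.float64(63.7)] [0.1235 0.1294 0.1311]
wrist [np.float64(-14.6396), array([-0.0063,  0.5345]), np.float64(0.0087), np.float64(0.2597), np.int64(19)]
btn [ 0.5934 -0.0379  0.1291] [array([592.9, -39.6]), array([37.1, 36.6]), np.float64(20.4)] [0.1276 0.1295 0.1303]
```

Request:
play_rows:
  plan:
    - [[0,0,0.1],[0,0,-0.97],1]
    - [[0,0,0.2],[0,0,-0.97],1]
    - [[0,0,0.2],[0,0,-0.97],1]
    - [[0,0,0.2],[0,0,-0.97],1]
    - [[0,0,0.2],[0,0,-0.97],1]
    - [[0,0,0.2],[0,0,-0.97],1]
    - [[0,0,0.2],[0,0,-0.97],1]
    - [[0,0,0.2],[0,0,-0.97],1]
    - [[0,0,0.1],[0,0,-0.97],1]
    - [[0.25,-0.5,0.3],[0,0,0],1]
    - [[0.3,-0.7,0.4],[0,0,0],1]
    - [[0.32,-0.67,0.4],[0,0,0],1]
    - [[0,0,0.1],[0,0,0],1]
    - [[0,0,0],[0,0,0],1]

```text
clock: 2.8
position: [0.592, -0.0394, 0.1754]
tool_rot: [3.141, 0.0, 2.879]
force: [0.4, 0.9, 0.2]
grip_width: -0.0
finger_force: 0.0
```

Request:
play_rows:
  plan:
    - [[0,0,0.3],[0,0,0],1]
    - [[0,0,0.4],[0,0,0],1]
    - [[0,0,0.2],[0,0,0],1]
    - [[0,0,0.1],[0,0,0],1]
    - [[0,0,0.1],[0,0,0],1]
    - [[0,0,0.1],[0,0,0],1]
    - [[0,0,0.1],[0,0,0],1]
    - [[0,0,0.1],[0,0,0],1]
    - [[0,0,0.1],[0,0,0],1]
    - [[0,0,0.1],[0,0,0],1]
    - [[0,0,0.1],[0,0,0],1]
    - [[0,0,0.1],[0,0,0],1]
    - [[0,0,0.05],[0,0,0],1]
    - [[0,0,0],[0,0,0],1]

```text
clock: 4.55
position: [0.5918, -0.0396, 0.1288]
tool_rot: [-3.142, -0.0, 2.88]
force: [-0.8, -0.7, -0.1]
grip_width: -0.0002
finger_force: 0.0
```

Request:
play_rows:
  plan:
    - [[0,0,0.08],[0,0,0],1]
    - [[0,0,0.08],[0,0,0],1]
    - [[0,0,0.08],[0,0,0],1]

```text
clock: 4.92
position: [0.5921, -0.0395, 0.1239]
tool_rot: [-3.142, 0.001, 2.88]
force: [-13.2, 0.6, 42.9]
grip_width: -0.0001
finger_force: 21.4
```

```bash
python3 - <<'E'
from h import *
f=grab_frame('side');np.savez('side1.npz',**f)
cv2.imwrite('pics/s1.png',cv2.resize(f['pixels'][130:260,210:400],(760,520),interpolation=cv2.INTER_CUBIC)[:,:,::-1])
E
```

```text
(no output)
```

View pics/s1.png

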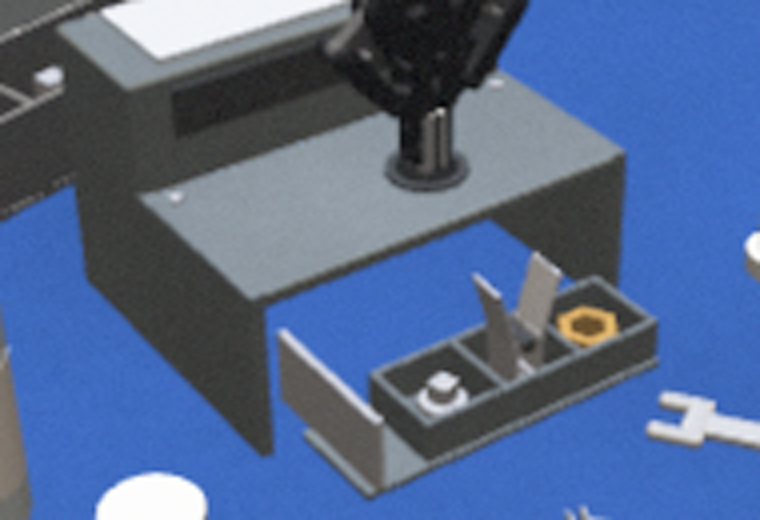

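The tray is fully forward. The clip sits in the middle pocket with its tabs at about (490,300) and (540,280), and the flange runs (280,335)–(385,480). Next I lift off and look with the wrist camera.

Request:
play_rows:
  plan:
    - [[0,0,-0.15],[0,0,0],1]
    - [[0,0,-0.5],[0,0,0],1]
    - [[0,0,-0.9],[0,0,0],1]
    - [[0.2,0.1,-0.9],[0,0,0],0.2]
    - [[0.6,0.1,-0.9],[0,0,0],-0.2]
    - [[0.6,0,-0.9],[0,0,0],-0.2]
    - [[0.4,0,-0.3],[0,0,0],-0.2]
    - [[0,0,0],[0,0,0],-0.2]
    - [[0,0,0],[0,0,0],-0.2]

```text
clock: 6.1
position: [0.5498, -0.0233, 0.2361]
tool_rot: [-3.141, -0.001, 2.88]
force: [0.3, -0.7, -0.7]
grip_width: 0.0514
finger_force: 0.0
```

```bash
python3 - <<'E'
from h import *
s=bot.observe();print(s['position'],s['grip_width'],s['force'])
f=grab_frame('wrist');np.savez('wrist1.npz',**f);save(f,'w1.png')
print(f['R'].round(3).tolist(),f['t'])
print([np.round(v,4) for v in fitdeck(f)])
for c in ('wrist','scene','side'):
    if c!='wrist': f=grab_frame(c);np.savez(c+'2.npz',**f)
    P=cloud(f)
    for r in regions_of('clip',c)[:2]:
        q=P[r['mask']];q=q[~np.isnan(q[:,0])]
        print(c,r['p'],r['box'],np.median(q,0).round(4))
        for z in (.055,.065,.075,.083):
            k=q[(abs(q[:,2]-z)<.005)]
            if len(k)>4: print(z,len(k),k.mean(0).round(4),[np.round(v,1) for v in cv2.minAreaRect((k[:,:2]*1000).astype(np.float32))])
E
```

```text
[ 0.54978588 -0.02332615  0.23611036] 0.0514406328311557 [ 0.30362104 -0.68405399 -0.65081223]
[[0.258, 0.966, -0.001], [0.921, -0.246, 0.302], [0.291, -0.079, -0.953]] [-0.11977885 -0.54926966  0.20832054]
[np.float64(-15.0387), array([0.0007, 0.533 ]), np.float64(0.0091), np.float64(0.2598), np.int64(24)]
wrist 0.77 [290.3, 125.7, 338.5, 162.8] [ 0.509  -0.016   0.0598]
0.055 171 [ 0.509  -0.0156  0.055 ] [array([509.4, -15.6]), array([24. , 25.7]), np.float64(69.5)]
0.065 193 [ 0.5093 -0.0162  0.0651] [array([509.4, -16.5]), array([31.6, 25.4]), np.float64(71.6)]
0.075 205 [ 0.5094 -0.0154  0.075 ] [array([509.8, -15.3]), array([35.6, 25.6]), np.float64(71.7)]
0.083 307 [ 0.5093 -0.0163  0.0828] [array([509.9, -16.1]), array([41.9, 26.2]), np.float64(71.7)]
scene 0.64 [286.2, 182.2, 306.8, 203.1] [ 0.5058 -0.0263  0.0659]
0.055 41 [ 0.5059 -0.0202  0.0548] [array([507. , -16.2]), array([26.7, 20.2]), np.float64(77.6)]
0.065 34 [ 0.5068 -0.0226  0.0653] [array([509.2, -15.9]), array([32. , 24.8]), np.float64(70.4)]
0.075 45 [ 0.507  -0.024   0.0751] [array([509.2, -17. ]), array([38.5, 26.1]), np.float64(73.7)]
0.083 49 [ 0.5083 -0.0233  0.083 ] [array([510. , -17.4]), array([43.4, 26. ]), np.float64(70.7)]
side 0.67 [327.0, 195.7, 351.9, 224.1] [ 0.5037 -0.0185  0.0534]
0.055 60 [ 0.505  -0.0193  0.0545] [array([507.7, -17.7]), array([28.6, 26.5]), np.float64(71.3)]
0.065 57 [ 0.5048 -0.0208  0.0648] [array([506. , -16.5]), array([33.8, 26.4]), np.float64(74.3)]
0.075 57 [ 0.5044 -0.0198  0.0751] [array([507. , -16.5]), array([38.4, 26.1]), np.float64(72.6)]
0.083 48 [ 0.5043 -0.0211  0.0819] [array([506.4, -17.3]), array([42.5, 24.8]), np.float64(70.0)]
```

View pics/w1.png

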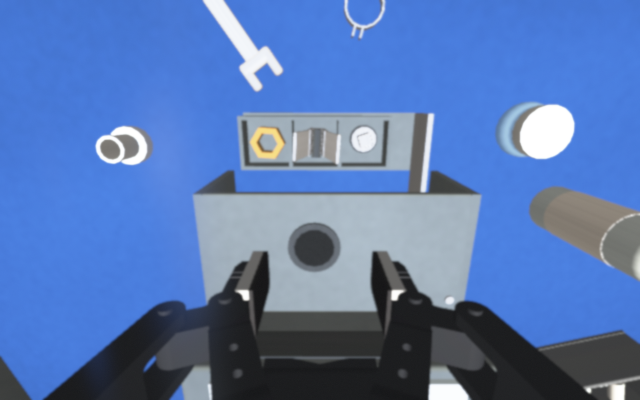

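The clip stands in the middle pocket, at wrist pixel (316,144), about 3° off square. The nut is at (268,142), the plug at (363,138), and the flange edge is at about x=428 px. Now I grasp it.

Request:
play_rows:
  plan:
    - [[0.4,-0.04,0.2],[0,0,0.18],-0.4]
    - [[0.8,-0.06,0.6],[0,0,0.2],-0.4]
    - [[0.45,-0.04,0.8],[0,0,0],-0.4]
    - [[0,0,0.9],[0,0,0],-0.4]
    - [[0,0,0.9],[0,0,0],-0.4]
    - [[0,0,0.9],[0,0,0],-0.4]
    - [[0,0,0.8],[0,0,0],-0.4]
    - [[0,0,0.6],[0,0,0],-0.4]
    - [[0,0,0.5],[0,0,0],-0.4]
    - [[0,0,0.3],[0,0,0],-0.4]
    - [[0,0,0],[0,0,0],-0.4]
  newtons: 25

```text
clock: 7.78
position: [0.509, -0.0146, 0.074]
tool_rot: [-3.141, -0.0, 2.823]
force: [0.7, -0.4, -0.6]
grip_width: 0.0599
finger_force: 0.0
```

```bash
python3 - <<'E'
from h import *
f=grab_frame('side');np.savez('side3.npz',**f)
w=grab_frame('wrist')
cv2.imwrite('pics/s3.png',np.hstack([cv2.resize(f['pixels'][130:250,260:420],(480,360),interpolation=cv2.INTER_CUBIC),cv2.resize(w['pixels'][150:400,100:322*1+218],(320,360)[:2])])[:,:,::-1])
s=bot.observe();print(s['position'],s['grip_width'],s['force'])
E
```

```text
[ 0.50939512 -0.01462723  0.07462191] 0.05954998681827767 [ 0.04008928  0.97625087 -0.75265145]
```

View pics/s3.png

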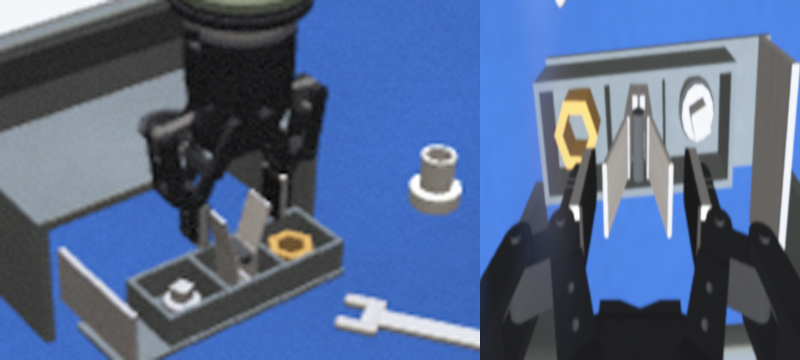

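The clip lies between the open fingers in both views. I'll check the centring along tool x from the depth data before closing.

```bash
cat > chk.py <<'E'
from h import *
from scipy.spatial.transform import Rotation as Ro
s=bot.observe();R=Ro.from_euler('xyz',s['tool_rot']).as_matrix();p=s['position']
print(p,s['grip_width'])
for c in ('wrist','side','scene'):
    f=grab_frame(c);P=cloud(f)
    for r in regions_of('clip',c)[:1]:
        q=(P[r['mask']]-p)@R;q=q[~np.isnan(q[:,0])]
        for lo,hi in ((-.012,-.004),(-.004,.004),(.004,.014)):
            k=q[(q[:,2]>lo)&(q[:,2]<hi)&(abs(q[:,0])<.04)&(abs(q[:,1])<.026)]
            if len(k)>5: print(c,'clip',lo,len(k),np.percentile(k[:,:2],[2,50,98],axis=0).round(4).tolist())
    q=(P.reshape(-1,3)-p)@R
    k=q[(abs(q[:,2]-.002)<.011)&(abs(q[:,1])>.027)&(abs(q[:,1])<.042)&(abs(q[:,0])<.03)]
    if len(k)>5: print(c,'pads',len(k),np.percentile(k,[2,50,98],axis=0).round(4).tolist())
E
python3 chk.py
```

```text
[ 0.50939512 -0.01462723  0.07462191] 0.05954998681827767
wrist clip -0.012 1153 [[-0.0119, -0.0217], [0.0015, -0.0177], [0.0126, 0.0196]]
wrist clip -0.004 741 [[-0.0119, -0.018], [0.0017, -0.0153], [0.0126, 0.0163]]
wrist clip 0.004 775 [[-0.012, -0.0156], [0.0019, -0.0125], [0.0126, 0.0135]]
wrist pads 1354 [[-0.0105, -0.0411, -0.0088], [0.0061, -0.0293, -0.0019], [0.0106, 0.041, 0.0083]]
side clip -0.012 41 [[-0.009, -0.0237], [0.0037, -0.0202], [0.0136, 0.0187]]
side clip -0.004 47 [[-0.0122, -0.0209], [0.0043, -0.0178], [0.0143, 0.0165]]
side clip 0.004 52 [[-0.0116, -0.0185], [0.0023, -0.0146], [0.0152, 0.0138]]
side pads 83 [[-0.0088, -0.0376, -0.0084], [0.0077, -0.0303, -0.003], [0.0133, 0.0415, 0.0075]]
scene clip -0.012 30 [[-0.0125, -0.0221], [-0.0055, -0.0193], [0.0106, 0.0185]]
scene clip -0.004 31 [[-0.0129, -0.0201], [-0.0038, -0.0174], [0.0103, 0.0164]]
scene clip 0.004 36 [[-0.0119, -0.0177], [-0.0006, -0.0144], [0.0106, 0.0142]]
scene pads 52 [[-0.0124, -0.0371, -0.0084], [-0.0075, -0.0304, -0.0027], [0.0091, 0.0415, 0.0055]]
```

Request:
play_rows:
  plan:
    - [[0,-0.04,0],[0,0,0],0.1]
    - [[0,0,0],[0,0,0],0.5]
    - [[0,0,0],[0,0,0],1]
    - [[0,0,0],[0,0,0],1]
    - [[0,0,0],[0,0,0],1]
    - [[0,0,0],[0,0,0],1]
  newtons: 25

```text
clock: 8.93
position: [0.5095, -0.016, 0.0749]
tool_rot: [-3.142, 0.001, 2.823]
force: [-1.5, -2.4, 13.0]
grip_width: 0.0179
finger_force: 29.8
```

Request:
play_rows:
  plan:
    - [[0,0,-0.1],[0,0,0],1]
    - [[0,0,-0.3],[0,0,0],1]
    - [[0,0,-0.5],[0,0,0],1]
    - [[0,0,-0.6],[0,0,0],1]
    - [[0,0,-0.6],[0,0,0],1]
    - [[0,0,-0.5],[0,0,0],1]
    - [[0,0,-0.4],[0,0,-0.2],1]
    - [[0,0,-0.2],[0,0,-0.18],1]
    - [[0,0,0],[0,0,0],1]

```text
clock: 10.05
position: [0.5089, -0.0157, 0.1544]
tool_rot: [3.141, 0.0, 2.881]
force: [0.2, -1.2, -0.7]
grip_width: 0.0179
finger_force: 29.1
```

```bash
cat > fl.py <<'E'
from h import *
from scipy.spatial.transform import Rotation as Ro
s=bot.observe();R=Ro.from_euler('xyz',s['tool_rot']).as_matrix();p=s['position']
print(p,s['tool_rot'],s['grip_width'],s['finger_force'],s['force'].round(1))
y=np.deg2rad(-15);ex=np.array([np.cos(y),np.sin(y)]);ey=np.array([-ex[1],ex[0]]);O=np.array([.549,-.0085])
print('tcp disp',(p[:2]-O)@ex,(p[:2]-O)@ey)
for n in ('wrist','side','scene','wrist1.npz','side2.npz','scene2.npz'):
    f=np.load(n) if '.' in n else grab_frame(n);P=cloud(f);q=P.reshape(-1,3)
    if '.' not in n: np.savez('last_'+n+'.npz',**f)
    a=(q[:,:2]-O)@ex;b=(q[:,:2]-O)@ey
    m=(q[:,2]>.049)&(q[:,2]<.057)&(a>-.075)&(a<-.004)&(abs(b-.092)<.012)
    if m.sum()>8:
        r=cv2.minAreaRect((q[m,:2]*1000).astype(np.float32));print(n,'flange',m.sum(),np.percentile(a[m],[1,99]).round(4),'b top',np.median(b[m&(q[:,2]>.0515)]).round(4),np.percentile(b[m&(q[:,2]>.0515)],[3,97]).round(4),'slope',np.rad2deg(np.polyfit(a[m],b[m],1)[0]).round(2),'ztop',np.percentile(q[m,2],95).round(4))
    if '.' not in n:
        for g in regions_of('clip',n)[:1]:
            k=(P[g['mask']]-p)@R;k=k[(~np.isnan(k[:,0]))&(abs(k[:,1])<.03)&(abs(k[:,0])<.03)&(k[:,2]>-.03)&(k[:,2]<.09)]
            print(n,'clip',g['p'],len(k),'tool pct',np.percentile(k,[2,50,98],axis=0).round(4).tolist())
            for lo in (-.01,.01,.03,.045,.06):
                kk=k[(k[:,2]>lo)&(k[:,2]<lo+.012)]
                if len(kk)>5: print('   z',lo,np.percentile(kk[:,:2],[3,97],axis=0).round(4).tolist())
E
python3 fl.py
python3 - <<'E'
from h import *
a=np.load('last_side.npz')['pixels'][110:260,210:400];b=np.load('last_wrist.npz')['pixels'][100:400,130:510]
cv2.imwrite('pics/s4.png',np.hstack([cv2.resize(a,(400,316),interpolation=cv2.INTER_CUBIC),cv2.resize(b,(400,316))])[:,:,::-1])
E
```

```text
[ 0.50893051 -0.01568914  0.15440236] [3.14149871e+00 1.14095676e-04 2.88080581e+00] 0.01789959771898921 29.096515774726868 [ 0.2 -1.2 -0.7]
tcp disp -0.036843467226677716 -0.017314917973355444
wrist flange 683 [-0.0651 -0.0048] b top 0.0922 [0.0899 0.0952] slope -0.17 ztop 0.0546
wrist clip 0.88 3043 tool pct [[-0.0122, -0.0159, -0.0117], [0.0067, 0.0001, 0.0285], [0.0134, 0.016, 0.0625]]
   z -0.01 [[-0.0111, -0.0085], [0.0128, 0.0091]]
   z 0.01 [[-0.0092, -0.0087], [0.0128, 0.0094]]
   z 0.03 [[-0.0109, -0.0121], [0.0137, 0.0128]]
   z 0.045 [[-0.0075, -0.0154], [0.0129, 0.016]]
   z 0.06 [[-0.0103, -0.0176], [0.0129, 0.0179]]
side flange 75 [-0.0669 -0.0054] b top 0.0914 [0.0885 0.0943] slope 0.35 ztop 0.0562
side clip 0.69 399 tool pct [[-0.0091, -0.0143, -0.0092], [0.0076, 0.002, 0.0348], [0.0153, 0.0154, 0.0639]]
   z -0.01 [[-0.0043, -0.0105], [0.0147, 0.0078]]
   z 0.01 [[-0.0013, -0.0101], [0.0143, 0.0086]]
   z 0.03 [[-0.0093, -0.0118], [0.0155, 0.0115]]
   z 0.045 [[-0.0087, -0.015], [0.0151, 0.0149]]
   z 0.06 [[-0.0098, -0.0149], [0.0149, 0.0167]]
scene flange 35 [-0.0651 -0.0295] b top 0.092 [0.0891 0.0941] slope -0.81 ztop 0.0562
scene clip 0.64 248 tool pct [[-0.0138, -0.0131, -0.0089], [-0.0064, 0.0078, 0.0325], [0.0111, 0.0159, 0.0617]]
   z -0.01 [[-0.0129, -0.0084], [0.002, 0.0077]]
   z 0.01 [[-0.0141, -0.0084], [0.0007, 0.009]]
   z 0.03 [[-0.014, -0.009], [0.0113, 0.0121]]
   z 0.045 [[-0.0133, -0.0133], [0.0101, 0.0154]]
   z 0.06 [[-0.0122, -0.0153], [0.01, 0.0165]]
wrist1.npz flange 407 [-0.0646 -0.0048] b top 0.0924 [0.0899 0.095 ] slope 0.05 ztop 0.0547
side2.npz flange 81 [-0.066  -0.0059] b top 0.0916 [0.0877 0.0943] slope 0.11 ztop 0.0556
scene2.npz flange 38 [-0.0651 -0.0299] b top 0.0916 [0.0892 0.0944] slope -1.61 ztop 0.0561
```

View pics/s4.png

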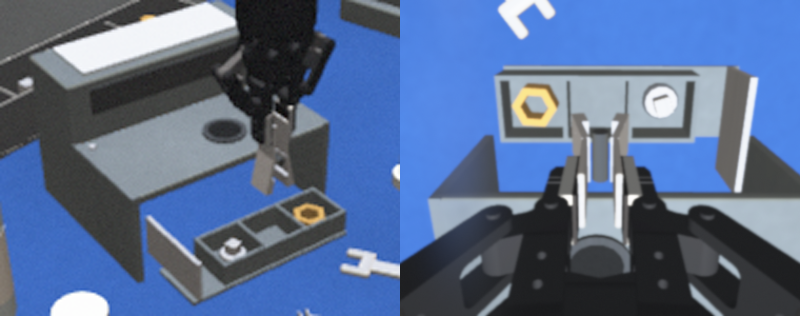

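The clip is held square, feet down and open; in the wrist crop it is at about (600,150) and the flange edge at (745,130). Now I carry it over the flange.

Request:
play_rows:
  plan:
    - [[-0.05,0.3,0],[0,0,0],1]
    - [[-0.1,0.6,0],[0,0,0],1]
    - [[-0.1,0.7,0],[0,0,0],1]
    - [[-0.1,0.8,0],[0,0,0],1]
    - [[-0.1,0.8,0],[0,0,0],1]
    - [[-0.1,0.6,0],[0,0,0],1]
    - [[-0.1,0.4,0.2],[0,0,0],1]
    - [[-0.06,0.18,0.3],[0,0,0],1]
    - [[0,0,0.2],[0,0,0],1]
    - [[0,0,0],[0,0,0],1]

```text
clock: 11.6
position: [0.5539, 0.0849, 0.1362]
tool_rot: [-3.141, -0.001, 2.88]
force: [0.3, 0.2, 0.1]
grip_width: 0.0178
finger_force: 29.1
```

```bash
python3 fl.py | grep -v npz
```

```text
[0.55393922 0.08492854 0.13620796] [-3.14085828e+00 -9.45457386e-04  2.87966607e+00] 0.01784026634425277 29.096994996070862 [0.3 0.2 0.1]
tcp disp -0.01941016076402697 0.09152340345368501
wrist flange 482 [-0.0651 -0.0166] b top 0.0928 [0.0907 0.095 ] slope 0.12 ztop 0.0547
wrist clip 0.74 3223 tool pct [[-0.0123, -0.0158, -0.0116], [0.0064, 0.0006, 0.0284], [0.0133, 0.0164, 0.0636]]
   z -0.01 [[-0.0103, -0.0084], [0.0128, 0.01]]
   z 0.01 [[-0.0101, -0.0086], [0.0128, 0.0094]]
   z 0.03 [[-0.0123, -0.012], [0.0137, 0.0124]]
   z 0.045 [[-0.0078, -0.0154], [0.0129, 0.016]]
   z 0.06 [[-0.011, -0.0175], [0.0129, 0.0182]]
side flange 69 [-0.0674 -0.0135] b top 0.0914 [0.0881 0.094 ] slope 0.55 ztop 0.0556
side clip 0.66 451 tool pct [[-0.0113, -0.0147, -0.0111], [0.0071, -0.001, 0.0323], [0.0153, 0.0162, 0.0638]]
   z -0.01 [[-0.0092, -0.0106], [0.0151, 0.0082]]
   z 0.01 [[-0.008, -0.0094], [0.0144, 0.0084]]
   z 0.03 [[-0.0124, -0.0112], [0.0159, 0.0118]]
   z 0.045 [[-0.0112, -0.0151], [0.0149, 0.0149]]
   z 0.06 [[-0.0103, -0.0168], [0.0149, 0.0172]]
scene flange 12 [-0.0652 -0.0523] b top 0.092 [0.0902 0.0943] slope 2.96 ztop 0.0562
scene clip 0.61 210 tool pct [[-0.0141, -0.009, -0.0128], [-0.0047, -0.0006, 0.0257], [0.0106, 0.0157, 0.0548]]
   z -0.01 [[-0.0135, -0.0084], [0.0084, 0.008]]
   z 0.01 [[-0.0139, -0.0076], [0.0078, 0.0095]]
   z 0.03 [[-0.0138, -0.0091], [0.0087, 0.0132]]
   z 0.045 [[-0.0043, 0.0131], [0.0106, 0.0164]]
```

Request:
play_rows:
  plan:
    - [[0,0.02,0.15],[0,0,0],1]
    - [[0,0,0.3],[0,0,0],1]
    - [[0,0,0.3],[0,0,0],1]
    - [[0,0,0.3],[0,0,0],1]
    - [[0,0,0.25],[0,0,0],1]
    - [[0,0,0.2],[0,0,0],1]
    - [[0,0,0.15],[0,0,0],1]
    - [[0,0,0.1],[0,0,0],1]
    - [[0,0,0.04],[0,0,0],1]
    - [[0,0,0],[0,0,0],1]

```text
clock: 13.15
position: [0.5545, 0.0861, 0.0921]
tool_rot: [3.142, 0.0, 2.88]
force: [-0.3, -0.1, -0.7]
grip_width: 0.018
finger_force: 29.1
```

Request:
play_rows:
  plan:
    - [[0,0,0.05],[0,0,0],1]
    - [[0,0,0.04],[0,0,0],1]
    - [[0,0,0],[0,0,0],1]

```text
clock: 13.52
position: [0.555, 0.0861, 0.0908]
tool_rot: [3.141, 0.001, 2.88]
force: [-3.5, -1.4, 17.6]
grip_width: 0.0179
finger_force: 31.2
```

```bash
python3 fl.py | grep -v npz;python3 - <<'E'
from h import *
a=np.load('last_side.npz')['pixels'][150:250,210:330];b=np.load('last_wrist.npz')['pixels'][100:400,130:510]
cv2.imwrite('pics/s5.png',np.hstack([cv2.resize(a,(400,333),interpolation=cv2.INTER_CUBIC),cv2.resize(b,(400,333))])[:,:,::-1])
E
```

```text
[0.55500432 0.08606758 0.09079582] [3.14130734e+00 1.39967921e-03 2.88011692e+00] 0.017928799717480026 31.152307391166687 [-3.5 -1.4 17.6]
tcp disp -0.018676160697217743 0.0928993051700054
wrist flange 666 [-0.065  -0.0187] b top 0.093 [0.0815 0.1011] slope -7.7 ztop 0.0554
wrist clip 0.96 3173 tool pct [[-0.0124, -0.016, -0.0117], [0.0064, 0.0006, 0.0284], [0.0133, 0.0164, 0.0638]]
   z -0.01 [[-0.0108, -0.0084], [0.0128, 0.0092]]
   z 0.01 [[-0.007, -0.0087], [0.0128, 0.0093]]
   z 0.03 [[-0.0123, -0.0122], [0.0138, 0.0124]]
   z 0.045 [[-0.0072, -0.0155], [0.013, 0.0159]]
   z 0.06 [[-0.0109, -0.0177], [0.0131, 0.0181]]
side flange 84 [-0.0671 -0.0079] b top 0.0924 [0.0825 0.1025] slope 9.3 ztop 0.0558
side clip 0.63 366 tool pct [[-0.0106, -0.011, -0.0121], [0.0069, 0.0059, 0.0283], [0.016, 0.0153, 0.0631]]
   z -0.01 [[-0.011, -0.0106], [0.0147, 0.0086]]
   z 0.01 [[-0.0086, -0.0098], [0.0153, 0.0099]]
   z 0.03 [[-0.0104, -0.0108], [0.0159, 0.0113]]
   z 0.045 [[-0.0098, 0.0003], [0.0148, 0.0153]]
   z 0.06 [[-0.0085, 0.008], [0.0127, 0.0164]]
scene clip 0.58 108 tool pct [[-0.0295, -0.0293, -0.0186], [-0.0247, 0.0012, -0.0159], [0.0105, 0.0288, 0.0485]]
```

View pics/s5.png

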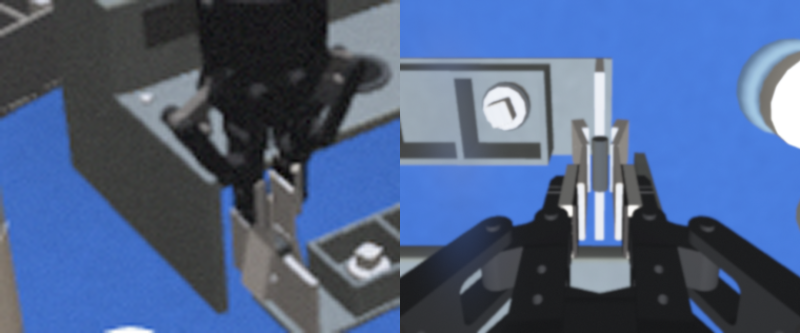

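The clip is down astride the flange with its pivot on the edge (17.6 N contact), and it is square in the wrist view. Next I release it gently and retreat upward.

Request:
play_rows:
  plan:
    - [[0,0,-0.03],[0,0,0],1]
    - [[0,0,0],[0,0,0],0.5]
    - [[0,0,0],[0,0,0],0.3]
    - [[0,0,0],[0,0,0],0.1]
    - [[0,0,0],[0,0,0],-0.2]
    - [[0,0,0],[0,0,0],-0.4]
    - [[0,0,0],[0,0,0],-0.4]
    - [[0,0,-0.2],[0,0,0],-0.4]
    - [[0,0,-0.5],[0,0,0],-0.4]
    - [[0,0,-0.8],[0,0,0],-0.4]
    - [[0,0,-0.9],[0,0,0],-0.4]
    - [[0,0,-0.9],[0,0,0],-0.4]
    - [[-0.5,0,-0.9],[0,0,0],-0.4]
    - [[-0.5,0,-0.4],[0,0,0],-0.4]
    - [[0,0,0],[0,0,0],-0.4]

```text
clock: 15.7
position: [0.5793, 0.0794, 0.2067]
tool_rot: [3.141, 0.002, 2.88]
force: [-1.3, 0.5, -0.1]
grip_width: 0.0598
finger_force: 0.0
```

```bash
python3 - <<'E'
from h import *
y=np.deg2rad(-15);ex=np.array([np.cos(y),np.sin(y)]);ey=np.array([-ex[1],ex[0]]);O=np.array([.549,-.0085])
s=bot.observe();print(s['position'],s['grip_width'],s['force'].round(1))
ims=[]
for n in ('wrist','side','scene'):
    f=grab_frame(n);P=cloud(f);ims.append(f['pixels'])
    for g in regions_of('clip',n)[:1]:
        q=P[g['mask']];q=q[~np.isnan(q[:,0])];k=np.c_[(q[:,:2]-O)@ex,(q[:,:2]-O)@ey,q[:,2]]
        k=k[(abs(k[:,0]+.02)<.03)&(abs(k[:,1]-.092)<.035)]
        print(n,g['p'],'z',np.percentile(k[:,2],[2,98]).round(4))
        for lo in (.05,.06,.07,.08,.09,.096):
            kk=k[(k[:,2]>lo)&(k[:,2]<lo+.01)]
            if len(kk)>5: r=cv2.minAreaRect((kk[:,:2]*1000).astype(np.float32));print(lo,np.percentile(kk[:,:2],[3,97],axis=0).round(4).tolist(),round(r[2],1),np.round(r[1],0))
cv2.imwrite('pics/s6.png',np.hstack([cv2.resize(ims[1][130:260,200:365],(400,316),interpolation=cv2.INTER_CUBIC),cv2.resize(ims[0][0:300,130:510],(400,316))])[:,:,::-1])
E
```

```text
[0.5792808  0.07941602 0.20674854] 0.05976445137143216 [-1.3  0.5 -0.1]
wrist 0.56 z [0.0077 0.1036]
0.05 [[-0.0329, 0.0833], [-0.0014, 0.102]] 81.7 [20. 32.]
0.06 [[-0.0325, 0.0848], [-0.0059, 0.1006]] 2.1 [28. 21.]
0.07 [[-0.0316, 0.082], [-0.0072, 0.1035]] 1.0 [26. 23.]
0.08 [[-0.0315, 0.0799], [-0.0071, 0.1056]] 1.1 [26. 28.]
0.09 [[-0.0314, 0.0779], [-0.0074, 0.1076]] 1.8 [26. 35.]
0.096 [[-0.0312, 0.0749], [-0.0075, 0.1105]] 0.1 [25. 37.]
side 0.61 z [0.0279 0.1033]
0.05 [[-0.0342, 0.0814], [-0.0005, 0.1018]] 16.6 [46. 19.]
0.06 [[-0.0355, 0.0819], [-0.0093, 0.102]] 83.8 [22. 29.]
0.07 [[-0.0336, 0.0788], [-0.008, 0.1038]] 2.8 [28. 26.]
0.08 [[-0.0328, 0.077], [-0.0076, 0.1066]] 86.9 [30. 28.]
0.09 [[-0.0328, 0.0746], [-0.0085, 0.1081]] 4.8 [26. 34.]
0.096 [[-0.0334, 0.0742], [-0.0099, 0.1091]] 0.3 [25. 35.]
```

View pics/s6.png

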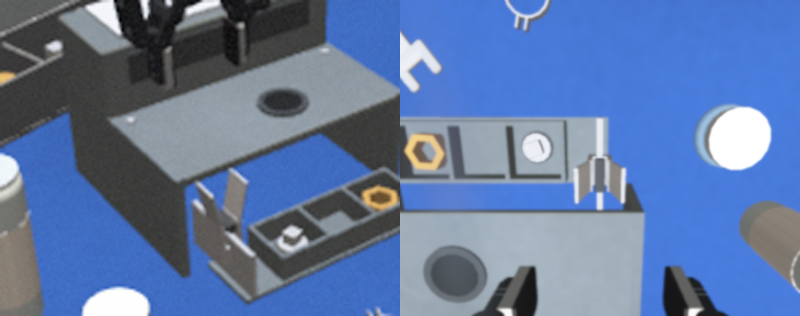

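The clip sits low, upright and square on the flange, with about 7 mm to the housing. The tray is out, the button is down and the nut and plug are undisturbed. I'm handing it in.

```bash
python3 -c "
from workcell import bot
print(bot.job_done())"
```

```text
the job is handed in; nothing more can be done
None
```

The job is handed in (no verdict came back): the button is down, the tray is fully forward, and the clip sits square and well down on the flange, about 7 mm from the housing, with nothing else knowingly moved.

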